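# Fetch the hemmed-in bur block and put the bottles back

### The job

On the steel tray the bur block is hemmed in by the brown bottle, the spray can and the white jar. Stand all three of them on the black rubber mat, then fetch the bur block and set it flat on the middle of the small wooden board, its long side along the board's long side. Finally put the bottle, the can and the jar back, each upright on the very spot on the tray where it stood, and leave the little glass dish in front of the board where it is.

Things in the scene. Friction and masses are not known exactly. Their poses are not given: they have to be found in the camera images.
- tray: shallow steel tray, fixed, 200 mm (its x) by 170 mm (its y), floor 4 mm thick, lip 8 mm high, left of the grey machine. Origin: centre of its underside; z up. Bottle, can and jar stand on it in changing order: two at its near (-x) side, 92 mm apart along y, one at the middle of its far (+x) side; the bur block lies between, about 9 mm from each, long side along y.
- mat: black ribbed rubber mat, fixed, 170 mm (its x) by 170 mm (its y), 4 mm thick, empty, beside the tray, to the left or to the right of it. Origin: centre of its underside; z up. The side area where the three things wait; any places on it will do.
- board: small light wooden board, fixed, 80 mm (its x) by 120 mm (its y, the long side), 8 mm thick, right of the grey machine (a cutter in the middle of the worktop, up to 300 mm high, 210 mm in its front half). Origin: centre of its underside; z up. The bur block goes on its middle.
- bottle: brown glass bottle with a black cap: round, body 51 mm in diameter and 90 mm high, cap 29 mm in diameter above that, 110 mm high in all; about 0.16 kg. Origin: centre of its underside; z up.
- spray: white and blue spray can: round, body 52 mm in diameter up to 146 mm, nozzle cap 33 mm in diameter above, 180 mm high in all; about 0.28 kg. Origin: centre of its underside; z up.
- jar: plain white plastic jar with a white screw lid: round, body 52 mm in diameter, lid 53 mm in diameter from 66 mm up, 85 mm high in all; about 0.14 kg. Origin: centre of its underside; z up.
- bur_block: bur block: a blue base 20 mm high under a clear cover that shows the burs and is fixed to the base; 50 mm (its x) by 90 mm (its y, the long side) by 45 mm high in all; about 0.12 kg. Grip it across the 50 mm. Origin: centre of its underside; z up.
- dappen: little white glass dish shaped like a waist, 39 mm in diameter, 27 mm high, standing on the worktop about 95 mm in front of the middle of the board (its -x side); it stays where it is. Origin: centre of its underside; z up.

How it is judged:
On the way, in this order (a step that is already met when the one before it is completed fails the run):
1. bottle, can and jar all stand upright on the mat, at rest (x of bottle in the frame of mat between -0.075 and 0.075 m and y of bottle in the frame of mat between -0.075 and 0.075 m and z of each of bottle, spray, jar in the frame of mat below 0.008 m and angle between each of bottle, spray, jar's own z axis and vertical below 0.1 rad and linear speed of each of bottle, spray, jar below 0.02 m/s and x of spray in the frame of mat between -0.075 and 0.075 m and y of spray in the frame of mat between -0.075 and 0.075 m and x of jar in the frame of mat between -0.075 and 0.075 m and y of jar in the frame of mat between -0.075 and 0.075 m), for 0.2 s.
2. the bur block lies on the middle of the board (x of bur_block in the frame of board between -0.014 and 0.014 m and y of bur_block in the frame of board between -0.014 and 0.014 m and z of bur_block in the frame of board between 0.004 and 0.012 m and angle between the y axis of bur_block and the y axis of board, either way round below 0.25 rad and angle between bur_block's own z axis and vertical below 0.1 rad and linear speed of bur_block below 0.02 m/s), for 0.2 s.
At the end, for the whole second after the job is handed in: Bur block flat on the board, centre within 14 mm of the board's along each board axis, long side within 0.25 rad of the board's; bottle, can and jar upright, each within 15 mm of where it started; dish within 20 mm of its place; all at rest and released (all of step 2 and distance of each of bottle, spray, jar from where it was at the start of the episode below 0.015 m and angle between each of bottle, spray, jar's own z axis and vertical below 0.1 rad and linear speed of each of bottle, spray, jar below 0.02 m/s and distance of dappen from where it was at the start of the episode below 0.02 m); the robot touches nothing.
It fails at once if the brown bottle is knocked over (angle between bottle's own z axis and vertical above 0.6 rad).
It fails at once if the spray can is knocked over (angle between spray's own z axis and vertical above 0.6 rad).
It fails at once if the white jar is knocked over (angle between jar's own z axis and vertical above 0.6 rad).
It fails at once if the little dish is pushed away or knocked over (distance of dappen from where it was at the start of the episode above 0.02 m or angle between dappen's own z axis and vertical above 0.6 rad).
It also fails if it takes over 144 s, if anything falls off the work surface, if the arm or the gripper's body presses on something with over 40 N, if the wrist force passes 120 N, or if a joint passes its speed limit or range.

### The arm

A 6-joint arm with a two-finger parallel gripper is mounted at the origin on a cart in front of the work surface, level with it; the furniture and walls round the work are solid. World frame = base frame: x ahead of the robot, y to its left, z up, the work surface at z = 0. Lengths are in m, angles in rad, forces in N, time in s.
With the tool pointing down it reaches from about 0.425 to 0.95 m from the base axis. Payload 3.5 kg.
Tool frame: the origin (TCP) lies midway between the tips of the shut fingers; the grasp point (between the pads) lies 19 mm behind it; z points along the fingers, y is the line along which they close (so a half turn about z gives the same grasp; the last joint's range is limited). The gripper opens to 85 mm and grips with 20 to 120 N. Pads are 22 mm wide; open, the fingers measure 114 mm over their backs; the gripper's body (76 mm by 85 mm) begins 54 mm behind the grasp point. The pads swing forward as they close: fully open they stand 13 mm farther back than shut.
Start: joints at [1.137, 0.286, 1.577, -0, 1.279, -0.15], TCP at [0.189, 0.648, 0.231] pointing down, gripper open.
Joint ranges: [-2.77, 2.77], [-0.9, 2.22], [0.21, 2.48], [-1.53, 4.67], [0.24, 2.81], [-2.84, 2.84]. Speed limits (rad/s): [2.79, 2.79, 3.14, 3.14, 3.14, 3.14].

### API

Orientations are given as a unit quaternion [x, y, z, w].
In Python, from plant import * gives the robot as it stands.
- The arm moves only by the tool move_arm, never from a script. Its argument "moves" is a list of rows, each a list of 3 entries, a list of its own where there are three numbers: the opening, from 0 (shut) to 1 (fully open), then the shift along the tool's x, y, z in m, then the turn, a rotation vector about the tool's x, y, z in rad. A call has exactly 10 rows; each row shifts and turns the commanded pose from where the row before left it, along the tool's axes as they then stand; what a row does not reach is not made up. A row lasts 1/12 s, in which the tool goes at most 41.7 mm and 7.16 degrees, less where a joint would pass 70% of its speed; a pose out of reach is approached as far as the arm can. A call is refused whole if a number of a shift passes 0.0417 or a number of a turn 0.125, either way. A call with a gripper value outside its range is refused whole. The fingers move at their own pace and stop on an object; "grip_force" is the grip in N (left out, the last holds). Time passes only in rows, so rows that do not move let the fingers close, or fill a call up. It gives the time, the measured TCP pose, the force, the opening and the grip force at its end, in the units of the state.
- get_state(): the state, without advancing time (a new reading comes with each control period).
- read_camera(name): name is "scene" or "top" or "wrist"; returns the picture (480x640x3 uint8, red, green, blue); there is no depth.
- camera_params(name): a dict with "fx", "fy", "cx", "cy" (pixels), "rvec" (rotation vector, rad) and "tvec" (3), from world to camera coordinates, as OpenCV has them; the wrist camera has in their place "tool_from_camera" (4x4, takes a point from camera to tool coordinates, whose origin is the TCP and whose axes are the flange's). Camera axes: x right, y down, z forward; pixel columns grow to the right and rows downward; lengths in m; the calibration is good to about 2 mm. A picture is of the moment at which its call begins: read the wrist's pose just before it. camera_params takes no time and is no camera call.
- sign_off(): hands the job in; it is judged then, once.
The state is a dict: "time": time; "qpos": joint angles; "dq": joint speeds; "joint_efforts": joint torques, N m; "eef_pos": TCP position; "tcp_rot": TCP orientation; "contact_force": force on the tool from outside, world axes, zero at the start; "wrist_torque": the same for the moment, N m; "opening": opening from 0.0 (shut) to 1.0 (fully open); "finger_force": force on a finger pad.
Only numpy, scipy, OpenCV 4.12 (cv2) and the standard library are available. Lean on these libraries where they do the work, as an engineer would, in place of code of your own. Each camera call takes 0.05 s, during which the arm holds its last target. There are 200 camera calls.

## Working session

There is one attempt and no reset: what is moved stays moved. The work goes in short steps, Python scripts to look and compute and a tool call to move; the robot and the scene stay as the last step left them, time stands still between calls to the robot, and variables do not carry over. Pictures are saved under pics/ and viewed, at most 14 in all, crops included, and the job is handed in when it is done.

Besides the shell and the picture viewer there is one more tool, called after "Emit:" as a command line: name --argument value ..., lists and objects as JSON in quotes. move_arm: Moves the arm, as the interface text tells. Its arguments: {"type":"object","properties":{"moves":{"type":"array"},"grip_force":{"type":"number"}},"required":["moves"]}

```bash
mkdir -p pics; ls
python3 - <<'E'
from plant import *
import cv2
for n in("top","scene"):
    cv2.imwrite(f"pics/{n}0.png",read_camera(n)[:,:,::-1])
    print(n,camera_params(n))
print(camera_params("wrist")); print(get_state())
E
```

```text
pics
top {'fx': 445.84570451349, 'fy': 445.84570451349, 'cx': 314.95724018582484, 'cy': 237.91048032384847, 'rvec': array([ 2.12789984, -2.10384148,  0.17627979]), 'tvec': array([0.08328465, 0.54001138, 1.00388237])}
scene {'fx': 509.633252343802, 'fy': 509.633252343802, 'cx': 321.342243194256, 'cy': 242.0483823172432, 'rvec': array([ 2.12776103, -0.66148557,  0.35965894]), 'tvec': array([-0.39866777,  0.25741195,  0.81293685])}
{'fx': 419.0297984774711, 'fy': 419.0297984774711, 'cx': 319.4755254169453, 'cy': 242.6703016778816, 'tool_from_camera': array([[ 3.71680378e-04, -9.48599240e-01, -3.16479611e-01,
         8.14198973e-02],
       [ 9.99999898e-01,  2.70852114e-04,  3.62583325e-04,
        -2.55651939e-04],
       [-2.58227095e-04, -3.16479714e-01,  9.48599243e-01,
        -1.42754647e-01],
       [ 0.00000000e+00,  0.00000000e+00,  0.00000000e+00,
         1.00000000e+00]])}
{'time': 0.1, 'qpos': array([ 1.13701916e+00,  2.87141057e-01,  1.57802666e+00, -2.43948539e-05,
        1.27859729e+00, -1.49995097e-01]), 'dq': array([ 7.95241033e-04, -4.59857192e-04, -4.84928478e-03,  3.90686629e-05,
       -1.96948406e-03, -8.29586981e-04]), 'joint_efforts': array([ 1.00770547e-03, -4.07294691e+01, -2.93699598e+01, -1.81326350e-04,
        3.41904270e-03,  1.76947587e-06]), 'eef_pos': array([0.18871455, 0.64746639, 0.23004497]), 'tcp_rot': array([ 1.41411824e-01,  9.89950259e-01, -1.04359723e-03, -3.01375326e-04]), 'contact_force': array([-0.07220775, -0.65883906,  0.25875308]), 'wrist_torque': array([-0.05986376,  0.02960796, -0.01549081]), 'finger_force': 0.0, 'opening': 1.0008081199890737}
```

View pics/top0.png

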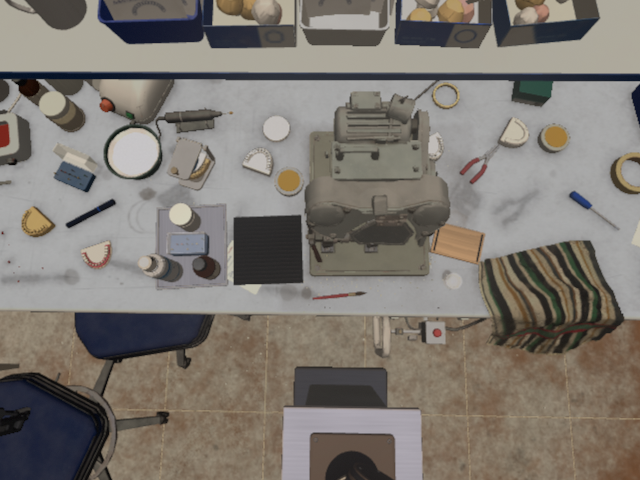

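View pics/scene0.png

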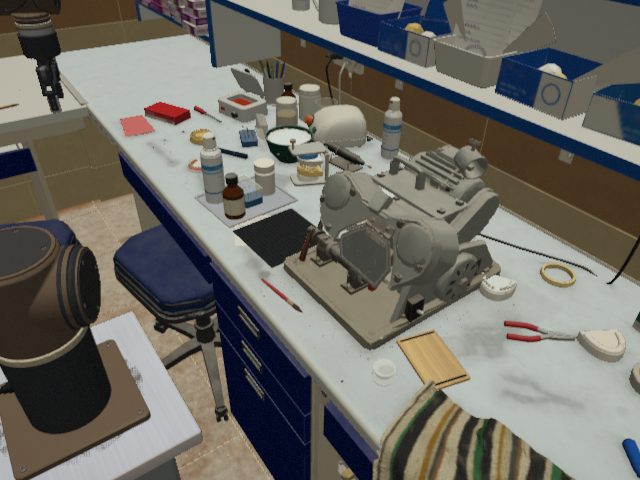

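The top view shows the tray (155–227, 205–288) with jar (182,217) far, spray (152,265) near-left and bottle (206,266) near-right. The bur block is at (187,244), the mat at (268,249), the board at (458,243) and the dish at (454,281). The scene view agrees.

```bash
cat > h.py <<'E'
import numpy as np,cv2
from scipy.spatial.transform import Rotation as R
from plant import *
def ray2world(pts,z,Rcw,c,P):
    "pixels -> world at height z; Rcw camera->world, c camera centre"
    out=[]
    for (u,v) in np.atleast_2d(pts):
        d=Rcw@np.array([(u-P['cx'])/P['fx'],(v-P['cy'])/P['fy'],1])
        out.append(c+d*(z-c[2])/d[2])
    return np.array(out)
def fixed(name,pts,z):
    P=camera_params(name);Rw=R.from_rotvec(P['rvec']).as_matrix().T
    return ray2world(pts,z,Rw,-Rw@P['tvec'],P)
def wristpose(s):
    P=camera_params("wrist");T=P['tool_from_camera'];Rt=R.from_quat(s['tcp_rot']).as_matrix()
    return P,Rt@T[:3,:3],s['eef_pos']+Rt@T[:3,3]
def wrist(pts,z,s):
    P,Rw,c=wristpose(s);return ray2world(pts,z,Rw,c,P)
E
python3 - <<'E'
from h import *
np.set_printoptions(precision=4,suppress=True)
P=camera_params("top");Rw=R.from_rotvec(P['rvec']).as_matrix().T;print("cam",-Rw@P['tvec'])
print("tray",fixed("top",[(157,206),(227,205),(225,288),(155,288)],.008))
print("mat",fixed("top",[(235,217),(301,215),(303,283),(234,283)],.004))
print("board",fixed("top",[(440,224),(484,237),(476,262),(431,250)],.008))
im=cv2.imread("pics/top0.png")
a=cv2.resize(im[195:300,145:245],None,fx=4,fy=4,interpolation=cv2.INTER_CUBIC)
b=cv2.resize(im[205:310,400:500],None,fx=4,fy=4,interpolation=cv2.INTER_CUBIC)
cv2.imwrite("pics/crop1.png",np.hstack([a,b])[:,:800])
E
```

```text
cam [0.3451 0.0685 1.0874]
tray [[0.6248 0.4884 0.008 ]
 [0.6288 0.3119 0.008 ]
 [0.4215 0.3065 0.008 ]
 [0.4196 0.4771 0.008 ]]
mat [[0.5991 0.2912 0.004 ]
 [0.6057 0.126  0.004 ]
 [0.4361 0.1179 0.004 ]
 [0.4342 0.286  0.004 ]]
board [[ 0.5849 -0.2176  0.008 ]
 [ 0.5533 -0.3235  0.008 ]
 [ 0.4914 -0.3008  0.008 ]
 [ 0.5198 -0.1933  0.008 ]]
```

View pics/crop1.png

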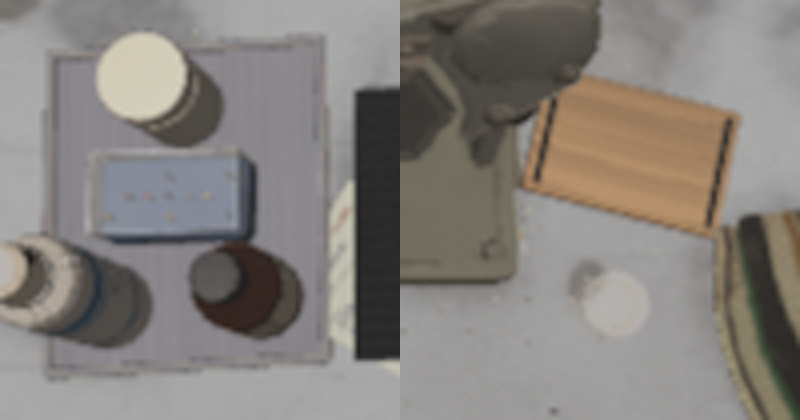

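The crop shows the jar lid centred at (180.5,214.5), the bottle cap at (199,264), the spray cap near (146,262) and the block top centred at about (186,243). The sizes and positions match the layout. Next I'll turn the tool to the tray's heading (about 2°) and look with the wrist camera from above.

Emit:
move_arm --moves '[[1,[0,0,-0.01],[0,0,-0.108]],[1,[0,0,-0.01],[0,0,-0.108]],[1,[0,0,0],[0,0,-0.107]],[1,[-0.029,-0.025,0],[0,0,0]],[1,[-0.029,-0.025,0],[0,0,0]],[1,[-0.029,-0.025,0],[0,0,0]],[1,[-0.029,-0.025,0],[0,0,0]],[1,[-0.029,-0.025,0],[0,0,0]],[1,[-0.029,-0.025,0],[0,0,0]],[1,[-0.029,-0.025,0],[0,0,0]]]' --grip_force 40

```text
time: 0.93
eef_pos: [0.3996, 0.4795, 0.2507]
tcp_rot: [-0.02, 1.0, -0.0, -0.0]
contact_force: [-0.6, -0.2, -0.4]
opening: 0.998
finger_force: 0.0
```

Emit:
move_arm --moves '[[1,[-0.025,-0.025,0],[0,0,0]],[1,[-0.025,-0.025,0],[0,0,0]],[1,[-0.02,-0.025,0],[0,0,0]],[1,[0,0,0],[0,0,0]],[1,[0,0,0],[0,0,0]],[1,[0,0,0],[0,0,0]],[1,[0,0,0],[0,0,0]],[1,[0,0,0],[0,0,0]],[1,[0,0,0],[0,0,0]],[1,[0,0,0],[0,0,0]]]'

```text
time: 1.77
eef_pos: [0.4709, 0.4097, 0.2514]
tcp_rot: [-0.02, 1.0, 0.0, 0.0]
contact_force: [0.2, -0.1, 0.6]
opening: 1.0
finger_force: 0.0
```

Run:
```python
from h import *
np.set_printoptions(precision=4,suppress=True)
s=get_state();cv2.imwrite("pics/w1.png",read_camera("wrist")[:,:,::-1])
print(s['eef_pos'],s['tcp_rot'],s['time'],s['contact_force'])
import pickle;pickle.dump(s,open("w1.pkl","wb"))
```

```text
[0.4709 0.4097 0.2514] [-0.0204  0.9998  0.      0.    ] 1.7667 [ 0.1979 -0.0955  0.6289]
```

View pics/w1.png

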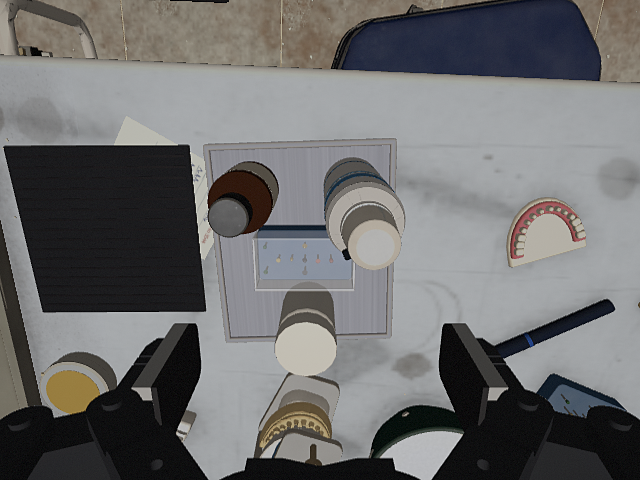

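Wrist view: bottle cap at (229,214), spray cap at (375,245), jar lid at (306,347), tray corners (205,146), (396,139), (390,334) and (228,342), and the mat at the left.

Run:
```python
from h import *
import pickle
np.set_printoptions(precision=4,suppress=True)
s=pickle.load(open("w1.pkl","rb"))
f=lambda n,p,z:print(n,wrist(p,z,s).round(4).tolist())
f("bottle",[(229,214),(208,214),(249,214)],.114);f("spray",[(375,245),(347,245),(402,245)],.184);f("jar",[(306,347),(274,347),(337,347)],.089)
f("tray",[(205,146),(396,139),(390,334),(228,342)],.008)
f("mat",[(4,147),(190,146),(205,310),(43,312)],.004)
f("block",[(256,290),(354,290)],.049)
t=lambda n,p,z:print("top",n,fixed("top",p,z).round(4).tolist())
t("bottle",[(199,264)],.114);t("spray",[(146.2,262.5)],.184);t("jar",[(180.5,214.5)],.089);t("block",[(167.,232.5),(205,232.5),(204.5,254.5),(167.5,254)],.049)
t("board",[(585,115)],.008) if 0 else None
c=lambda x,y:(400+(x-400)/4,205+y/4)
t("board",[c(740,115),c(718,235),c(525,188),c(560,72)],.008);t("dish",[c(616,304)],.027)
```

```text
bottle [[0.4646, 0.3469, 0.114], [0.4652, 0.3325, 0.114], [0.464, 0.3607, 0.114]]
spray [[0.4596, 0.4385, 0.184], [0.4602, 0.4237, 0.184], [0.459, 0.4528, 0.184]]
jar [[0.5836, 0.4029, 0.089], [0.5847, 0.3762, 0.089], [0.5826, 0.4289, 0.089]]
tray [[0.4306, 0.3046, 0.008], [0.4174, 0.4761, 0.008], [0.6159, 0.4895, 0.008], [0.6325, 0.3197, 0.008]]
mat [[0.4394, 0.1205, 0.004], [0.4316, 0.2899, 0.004], [0.5979, 0.296, 0.004], [0.6071, 0.1279, 0.004]]
block [[0.5518, 0.3556, 0.049], [0.5482, 0.444, 0.049]]
top bottle [[0.4661, 0.3434, 0.114]]
top spray [[0.4594, 0.4328, 0.184]]
top jar [[0.584, 0.4005, 0.089]]
top block [[0.5491, 0.4432, 0.049], [0.55, 0.352, 0.049], [0.4969, 0.3501, 0.049], [0.4972, 0.4382, 0.049]]
top board [[0.5615, -0.3264, 0.008], [0.4873, -0.309, 0.008], [0.5149, -0.1937, 0.008], [0.5875, -0.2177, 0.008]]
top dish [[0.4431, -0.2402, 0.027]]
```

The two cameras agree within 4 mm. The bottle is at (.465,.345), the spray at (.460,.436) and the jar at (.584,.402). The spacing of 92 and 121 mm is consistent. The mat centre is at (.519,.208). I'll take the bottle first.

Emit:
move_arm --moves '[[0.85,[0.0045,-0.032,0],[0,0,0]],[0.85,[0.004,-0.032,0],[0,0,0]],[0.85,[0,0,0.0335],[0,0,0]],[0.85,[0,0,0.0335],[0,0,0]],[0.85,[0,0,0.0335],[0,0,0]],[0.85,[0,0,0.0335],[0,0,0]],[0.85,[0,0,0.0335],[0,0,0]],[0.85,[0,0,0.0335],[0,0,0]],[0.85,[0,0,0],[0,0,0]],[0.85,[0,0,0],[0,0,0]]]'

```text
time: 2.65
eef_pos: [0.4639, 0.344, 0.0486]
tcp_rot: [-0.02, 1.0, -0.001, -0.002]
contact_force: [-0.0, -1.0, 0.1]
opening: 0.847
finger_force: 0.0
```

Emit:
move_arm --moves '[[0,[0,0,0],[0,0,0]],[0,[0,0,0],[0,0,0]],[0,[0,0,0],[0,0,0]],[0,[0,0,0],[0,0,0]],[0,[0,0,0],[0,0,0]],[0,[0,0,0],[0,0,0]],[0,[0,0,0],[0,0,0]],[0,[0,0,0],[0,0,0]],[0,[0,0,0],[0,0,0]],[0,[0,0,0],[0,0,0]]]'

```text
time: 3.48
eef_pos: [0.4675, 0.3457, 0.0533]
tcp_rot: [-0.02, 1.0, 0.001, 0.002]
contact_force: [-0.5, 0.7, 7.2]
opening: 0.589
finger_force: 42.1
```

Emit:
move_arm --moves '[[0,[0,0,-0.03],[0,0,0]],[0,[0,0,-0.03],[0,0,0]],[0,[0.002,-0.028,0],[0,0,0]],[0,[0.002,-0.028,0],[0,0,0]],[0,[0.002,-0.028,0],[0,0,0]],[0,[0.002,-0.028,0],[0,0,0]],[0,[0.002,-0.028,0],[0,0,0]],[0,[0.002,-0.028,0],[0,0,0]],[0,[0,0,0],[0,0,0]],[0,[0,0,0],[0,0,0]]]'

```text
time: 4.32
eef_pos: [0.4599, 0.1752, 0.1103]
tcp_rot: [-0.018, 1.0, 0.0, -0.0]
contact_force: [0.5, 1.3, -1.1]
opening: 0.588
finger_force: 42.7
```

Emit:
move_arm --moves '[[0,[0,0,0.02],[0,0,0]],[0,[0,0,0.02],[0,0,0]],[0,[0,0,0.01],[0,0,0]],[0,[0,0,0.005],[0,0,0]],[0,[0,0,0.004],[0,0,0]],[0,[0,0,0],[0,0,0]],[0,[0,0,0],[0,0,0]],[0,[0,0,0],[0,0,0]],[0,[0,0,0],[0,0,0]],[0,[0,0,0],[0,0,0]]]'

```text
time: 5.15
eef_pos: [0.4604, 0.177, 0.0534]
tcp_rot: [-0.02, 1.0, -0.0, -0.0]
contact_force: [-5.1, -0.7, 7.6]
opening: 0.584
finger_force: 43.6
```

Emit:
move_arm --moves '[[0.9,[0,0,0],[0,0,0]],[0.9,[0,0,0],[0,0,0]],[0.9,[0,0,0],[0,0,0]],[0.9,[0,0,-0.02],[0,0,0]],[0.9,[0,0,-0.04],[0,0,0]],[0.9,[0,0,-0.04],[0,0,0]],[0.9,[0,0,-0.04],[0,0,0]],[0.9,[0,0,-0.04],[0,0,0]],[0.9,[0,0,-0.02],[0,0,0]],[0.9,[0,0,0],[0,0,0]]]'

```text
time: 5.98
eef_pos: [0.4635, 0.177, 0.2586]
tcp_rot: [-0.02, 1.0, 0.001, 0.007]
contact_force: [0.3, 0.3, 0.5]
opening: 0.897
finger_force: 0.0
```

Emit:
move_arm --moves '[[0.9,[-0.019,0.0314,0],[0,0,0]],[0.9,[-0.019,0.0314,0],[0,0,0]],[0.9,[-0.019,0.0314,0],[0,0,0]],[0.9,[-0.019,0.0314,0],[0,0,0]],[0.9,[-0.019,0.0314,0],[0,0,0]],[0.9,[-0.019,0.0314,0],[0,0,0]],[0.9,[-0.019,0.0314,0],[0,0,0]],[0.9,[0,0,0],[0,0,0]],[0.9,[0,0,0],[0,0,0]],[0.9,[0,0,0],[0,0,0]]]'

```text
time: 6.82
eef_pos: [0.5838, 0.4007, 0.2494]
tcp_rot: [-0.02, 1.0, -0.001, -0.001]
contact_force: [-1.4, -0.5, 0.3]
opening: 0.896
finger_force: 0.0
```

Run:
```python
from h import *
cv2.imwrite("pics/top1.png",cv2.resize(read_camera("top")[190:310,140:320,::-1],None,fx=4,fy=4))
```

```text
(no output)
```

View pics/top1.png

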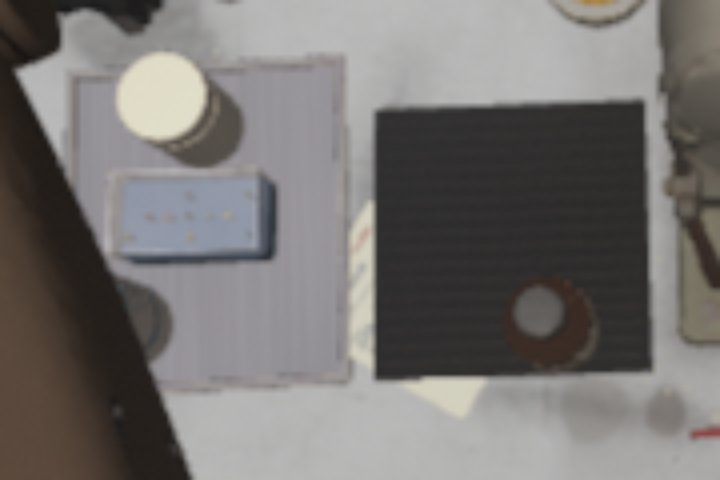

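The bottle stands on the mat at crop position (538,311). The arm lies over the spray's place, so I'll take the spray before the jar.

Emit:
move_arm --moves '[[0.9,[0.0307,0.01,0],[0,0,0]],[0.9,[0.0307,0.01,0],[0,0,0]],[0.9,[0.0307,0.01,0],[0,0,0]],[0.9,[0.0307,0.0102,0],[0,0,0]],[0.9,[0,0,0.03],[0,0,0]],[0.9,[0,0,0.03],[0,0,0]],[0.9,[0,0,0.03],[0,0,0]],[0.9,[0,0,0.03],[0,0,0]],[0.9,[0,0,0.012],[0,0,0]],[0.9,[0,0,0],[0,0,0]]]'

```text
time: 7.7
eef_pos: [0.4579, 0.434, 0.1157]
tcp_rot: [-0.019, 1.0, -0.002, -0.003]
contact_force: [0.1, -0.4, -0.4]
opening: 0.908
finger_force: 0.0
```

Emit:
move_arm --moves '[[0,[0,0,0],[0,0,0]],[0,[0,0,0],[0,0,0]],[0,[0,0,0],[0,0,0]],[0,[0,0,0],[0,0,0]],[0,[0,0,0],[0,0,0]],[0,[0,0,0],[0,0,0]],[0,[0,0,0],[0,0,0]],[0,[0,0,0],[0,0,0]],[0,[0,0,0],[0,0,0]],[0,[0,0,0],[0,0,0]]]'

```text
time: 8.53
eef_pos: [0.4619, 0.4376, 0.1226]
tcp_rot: [-0.02, 1.0, 0.001, 0.002]
contact_force: [-0.3, 0.8, 5.7]
opening: 0.599
finger_force: 42.7
```

Emit:
move_arm --moves '[[0,[0,0,-0.03],[0,0,0]],[0,[0,0,-0.03],[0,0,0]],[0,[0.002,-0.0275,0],[0,0,0]],[0,[0.002,-0.0275,0],[0,0,0]],[0,[0.002,-0.0275,0],[0,0,0]],[0,[0.002,-0.0275,0],[0,0,0]],[0,[0.002,-0.0275,0],[0,0,0]],[0,[0.002,-0.0275,0],[0,0,0]],[0,[0,0,0],[0,0,0]],[0,[0,0,0],[0,0,0]]]'

```text
time: 9.37
eef_pos: [0.4543, 0.27, 0.179]
tcp_rot: [-0.018, 1.0, 0.0, -0.0]
contact_force: [0.5, 0.0, -2.2]
opening: 0.602
finger_force: 43.3
```

Emit:
move_arm --moves '[[0,[0,0,0.02],[0,0,0]],[0,[0,0,0.02],[0,0,0]],[0,[0,0,0.01],[0,0,0]],[0,[0,0,0.005],[0,0,0]],[0,[0,0,0.004],[0,0,0]],[0,[0,0,0],[0,0,0]],[0,[0,0,0],[0,0,0]],[0,[0,0,0],[0,0,0]],[0,[0,0,0],[0,0,0]],[0,[0,0,0],[0,0,0]]]'

```text
time: 10.2
eef_pos: [0.456, 0.2722, 0.1224]
tcp_rot: [-0.02, 1.0, 0.001, 0.002]
contact_force: [-2.0, 0.0, 4.9]
opening: 0.598
finger_force: 44.0
```

Emit:
move_arm --moves '[[0.9,[0,0,0],[0,0,0]],[0.9,[0,0,0],[0,0,0]],[0.9,[0,0,0],[0,0,0]],[0.9,[0,0,-0.02],[0,0,0]],[0.9,[0,0,-0.04],[0,0,0]],[0.9,[0,0,-0.04],[0,0,0]],[0.9,[0,0,-0.03],[0,0,0]],[0.9,[0,0,0],[0,0,0]],[0.9,[0,0,0],[0,0,0]],[0.9,[0,0,0],[0,0,0]]]'

```text
time: 11.03
eef_pos: [0.4541, 0.2709, 0.2492]
tcp_rot: [-0.02, 1.0, -0.0, -0.001]
contact_force: [-0.5, 0.1, -0.5]
opening: 0.896
finger_force: 0.0
```

Emit:
move_arm --moves '[[0.9,[-0.0266,0.025,0],[0,0,0]],[0.9,[-0.0266,0.025,0],[0,0,0]],[0.9,[-0.0266,0.025,0],[0,0,0]],[0.9,[-0.0266,0.025,0],[0,0,0]],[0.9,[-0.0266,0.025,0],[0,0,0]],[0.9,[0,0,0],[0,0,0]],[0.9,[0,0,0.04],[0,0,0]],[0.9,[0,0,0.04],[0,0,0]],[0.9,[0,0,0],[0,0,0]],[0.9,[0,0,0],[0,0,0]]]'

```text
time: 11.87
eef_pos: [0.5795, 0.3996, 0.1644]
tcp_rot: [-0.02, 1.0, -0.002, -0.005]
contact_force: [0.6, 1.0, 1.7]
opening: 0.897
finger_force: 0.0
```

Emit:
move_arm --moves '[[0.9,[-0.002,0.002,0.03],[0,0,0]],[0.9,[0,0,0.03],[0,0,0]],[0.9,[0,0,0.03],[0,0,0]],[0.9,[0,0,0.03],[0,0,0]],[0.9,[0,0,0.014],[0,0,0]],[0.9,[0,0,0],[0,0,0]],[0.9,[0,0,0],[0,0,0]],[0.9,[0,0,0],[0,0,0]],[0.9,[0,0,0],[0,0,0]],[0.9,[0,0,0],[0,0,0]]]'

```text
time: 12.7
eef_pos: [0.5861, 0.4041, 0.0393]
tcp_rot: [-0.02, 1.0, 0.001, 0.002]
contact_force: [-0.8, -0.5, 0.4]
opening: 0.897
finger_force: 0.0
```

Emit:
move_arm --moves '[[0,[0,0,0],[0,0,0]],[0,[0,0,0],[0,0,0]],[0,[0,0,0],[0,0,0]],[0,[0,0,0],[0,0,0]],[0,[0,0,0],[0,0,0]],[0,[0,0,0],[0,0,0]],[0,[0,0,0],[0,0,0]],[0,[0,0,0],[0,0,0]],[0,[0,0,0],[0,0,0]],[0,[0,0,0],[0,0,0]]]'

```text
time: 13.53
eef_pos: [0.5852, 0.4033, 0.0375]
tcp_rot: [-0.02, 1.0, -0.0, 0.001]
contact_force: [-1.2, -2.3, 5.1]
opening: 0.6
finger_force: 41.5
```

Emit:
move_arm --moves '[[0,[0,0,-0.03],[0,0,0]],[0,[0,0,-0.03],[0,0,0]],[0,[0.003,-0.0285,0],[0,0,0]],[0,[0.003,-0.0285,0],[0,0,0]],[0,[0.003,-0.0285,0],[0,0,0]],[0,[0.003,-0.0285,0],[0,0,0]],[0,[0.003,-0.0285,0],[0,0,0]],[0,[0.003,-0.0285,0],[0,0,0]],[0,[0,0,0],[0,0,0]],[0,[0,0,0],[0,0,0]]]'

```text
time: 14.37
eef_pos: [0.5726, 0.2305, 0.0952]
tcp_rot: [-0.018, 1.0, 0.0, -0.001]
contact_force: [-0.9, -0.4, -1.5]
opening: 0.603
finger_force: 42.5
```

Emit:
move_arm --moves '[[0,[0,0,0.02],[0,0,0]],[0,[0,0,0.02],[0,0,0]],[0,[0,0,0.01],[0,0,0]],[0,[0,0,0.005],[0,0,0]],[0,[0,0,0.004],[0,0,0]],[0,[0,0,0],[0,0,0]],[0,[0,0,0],[0,0,0]],[0,[0,0,0],[0,0,0]],[0,[0,0,0],[0,0,0]],[0,[0,0,0],[0,0,0]]]'

```text
time: 15.2
eef_pos: [0.5734, 0.2319, 0.0376]
tcp_rot: [-0.02, 1.0, 0.0, 0.0]
contact_force: [-0.5, 0.5, -1.1]
opening: 0.606
finger_force: 42.6
```

Emit:
move_arm --moves '[[0.9,[0,0,0],[0,0,0]],[0.9,[0,0,0],[0,0,0]],[0.9,[0,0,0],[0,0,0]],[0.9,[0,0,-0.02],[0,0,0]],[0.9,[0,0,-0.04],[0,0,0]],[0.9,[0,0,-0.04],[0,0,0]],[0.9,[0,0,-0.04],[0,0,0]],[0.9,[0,0,-0.04],[0,0,0]],[0.9,[0,0,-0.03],[0,0,0]],[0.9,[0,0,0],[0,0,0]]]'

```text
time: 16.03
eef_pos: [0.5772, 0.2327, 0.2577]
tcp_rot: [-0.02, 1.0, 0.002, 0.008]
contact_force: [1.4, 0.8, 1.0]
opening: 0.897
finger_force: 0.0
```

Emit:
move_arm --moves '[[1,[0.0084,0.0338,0],[0,0,0]],[1,[0.0084,0.0338,0],[0,0,0]],[1,[0.0084,0.0338,0],[0,0,0]],[1,[0.0084,0.0338,0],[0,0,0]],[1,[0.0084,0.0338,0],[0,0,0]],[1,[0,0,0],[0,0,0.12]],[1,[0,0,0],[0,0,0.12]],[1,[0,0,0],[0,0,0.12]],[1,[0,0,0],[0,0,0.12]],[1,[0,0,0],[0,0,0.12]]]'

```text
time: 16.87
eef_pos: [0.5244, 0.3991, 0.2467]
tcp_rot: [0.279, 0.96, -0.0, -0.0]
contact_force: [0.3, -0.1, -0.6]
opening: 0.998
finger_force: 0.0
```

Emit:
move_arm --moves '[[1,[0,0,0],[0,0,0.12]],[1,[0,0,0],[0,0,0.12]],[1,[0,0,0],[0,0,0.12]],[1,[0,0,0],[0,0,0.12]],[1,[0,0,0],[0,0,0.12]],[1,[0,0,0],[0,0,0.12]],[1,[0,0,0],[0,0,0.12]],[1,[0,0,0],[0,0,0.11]],[1,[0,0,0],[0,0,0]],[1,[0,0,0],[0,0,0]]]'

```text
time: 17.7
eef_pos: [0.5246, 0.3989, 0.2469]
tcp_rot: [0.685, 0.729, -0.0, -0.0]
contact_force: [0.6, 0.7, -0.3]
opening: 1.003
finger_force: 0.0
```

Run:
```python
from h import *
np.set_printoptions(precision=4,suppress=True)
s=get_state();cv2.imwrite("pics/w2.png",read_camera("wrist")[:,:,::-1])
print(s['eef_pos'],s['tcp_rot'],s['time'],s['qpos'])
import pickle;pickle.dump(s,open("w2.pkl","wb"))
```

```text
[0.5246 0.3989 0.2469] [ 0.6846  0.729  -0.0003 -0.0001] 17.7 [ 0.4964  0.2408  1.6032 -0.      1.2981  0.4336]
```

View pics/w2.png

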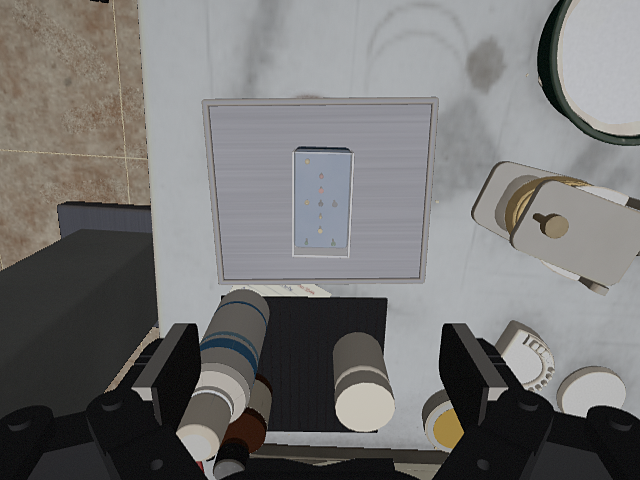

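All three stand upright on the mat. The block is unhindered on the tray, its top corners at about (293,151), (354,153), (349,257) and (293,254).

Run:
```python
from h import *
import pickle
s=pickle.load(open("w2.pkl","rb"))
p=wrist([(293,151),(354,153),(349,257),(293,254)],.049,s);print(p.round(4),p.mean(0))
y=(p[0]+p[1]-p[2]-p[3]);x=p[1]+p[2]-p[0]-p[3];print(np.degrees([np.arctan2(-y[0],y[1]),np.arctan2(x[1],x[0])]),np.linalg.norm(y)/2,np.linalg.norm(x)/2)
Rt=R.from_quat(s['tcp_rot']).as_matrix();print("tool y",np.degrees(np.arctan2(Rt[1,1],Rt[0,1])),"delta tool",Rt.T@(p.mean(0)-s['eef_pos']))
```

```text
[[0.5004 0.4421 0.049 ]
 [0.5492 0.4436 0.049 ]
 [0.5528 0.355  0.049 ]
 [0.5042 0.3547 0.049 ]] [0.52665593 0.39884806 0.049     ]
[2.39422953 1.07853592] 0.0881420327001843 0.048674893679105734
tool y 3.5986738672920673 delta tool [-1.07816725e-04  2.17820102e-03  1.97890181e-01]
```

Emit:
move_arm --moves '[[1,[0,0.002,0.04],[0,0,0]],[1,[0,0,0.04],[0,0,0]],[1,[0,0,0.04],[0,0,0]],[1,[0,0,0.04],[0,0,0]],[1,[0,0,0.04],[0,0,0]],[1,[0,0,0.02],[0,0,0]],[1,[0,0,0.012],[0,0,0]],[1,[0,0,0],[0,0,0]],[1,[0,0,0],[0,0,0]],[1,[0,0,0],[0,0,0]]]'

```text
time: 18.58
eef_pos: [0.5285, 0.4001, 0.018]
tcp_rot: [0.685, 0.728, 0.002, 0.001]
contact_force: [0.5, 0.1, 0.7]
opening: 1.0
finger_force: 0.0
```

Emit:
move_arm --moves '[[0,[0,0,0],[0,0,0]],[0,[0,0,0],[0,0,0]],[0,[0,0,0],[0,0,0]],[0,[0,0,0],[0,0,0]],[0,[0,0,0],[0,0,0]],[0,[0,0,0],[0,0,0]],[0,[0,0,0],[0,0,0]],[0,[0,0,0],[0,0,0]],[0,[0,0,0],[0,0,0]],[0,[0,0,0],[0,0,0]]]'

```text
time: 19.42
eef_pos: [0.5277, 0.3997, 0.0172]
tcp_rot: [0.686, 0.728, 0.001, 0.0]
contact_force: [-1.8, -0.7, 7.1]
opening: 0.584
finger_force: 43.8
```

Emit:
move_arm --moves '[[0,[0,0,-0.03],[0,0,0]],[0,[0,0,-0.04],[0,0,0]],[0,[0,0,-0.04],[0,0,0]],[0,[0,0,-0.04],[0,0,0]],[0,[0,0,-0.04],[0,0,0]],[0,[0,0,-0.04],[0,0,0]],[0,[0,0,-0.04],[0,0,0]],[0,[0,0,-0.04],[0,0,0]],[0,[0,0,-0.015],[0,0,0]],[0,[0,0,0],[0,0,0]]]' --grip_force 50

```text
time: 20.25
eef_pos: [0.5281, 0.3999, 0.347]
tcp_rot: [0.685, 0.728, 0.005, 0.002]
contact_force: [0.7, -0.1, -0.5]
opening: 0.579
finger_force: 53.7
```

Emit:
move_arm --moves '[[0,[-0.0326,-0.0081,0],[0,0,0]],[0,[-0.0326,-0.0081,0],[0,0,0]],[0,[-0.0326,-0.0081,0],[0,0,0]],[0,[-0.0326,-0.0081,0],[0,0,0]],[0,[-0.0326,-0.0081,0],[0,0,0]],[0,[-0.0326,-0.0081,0],[0,0,0]],[0,[-0.0326,-0.0081,0],[0,0,0]],[0,[-0.0326,-0.0081,0],[0,0,0]],[0,[-0.0326,-0.0081,0],[0,0,0]],[0,[-0.0326,-0.0081,0],[0,0,0]]]'

```text
time: 21.08
eef_pos: [0.4637, 0.0675, 0.3369]
tcp_rot: [0.685, 0.728, -0.002, -0.002]
contact_force: [1.0, -0.3, -1.2]
opening: 0.58
finger_force: 53.7
```

Clear so far; on to the board side, then rotate and look.

Emit:
move_arm --moves '[[0,[-0.0335,0.0049,0],[0,0,0]],[0,[-0.0335,0.0049,0],[0,0,0]],[0,[-0.0335,0.0049,0],[0,0,0]],[0,[-0.0335,0.0049,0],[0,0,0]],[0,[-0.0335,0.0049,0],[0,0,0]],[0,[-0.0335,0.0049,0],[0,0,0]],[0,[-0.0335,0.0049,0],[0,0,0]],[0,[-0.0335,0.0049,0],[0,0,0]],[0,[-0.0335,0.0049,0],[0,0,0]],[0,[-0.032,0.005,0],[0,0,0]]]'

```text
time: 21.92
eef_pos: [0.5335, -0.2624, 0.3364]
tcp_rot: [0.686, 0.728, -0.0, -0.003]
contact_force: [0.0, 0.3, -1.4]
opening: 0.58
finger_force: 53.6
```

Emit:
move_arm --moves '[[0,[0,0,0],[0,0,0.1]],[0,[0,0,0],[0,0,0.1]],[0,[0,0,0],[0,0,0.097]],[0,[0,0,0],[0,0,0]],[0,[0,0,0],[0,0,0]],[0,[0,0,0],[0,0,0]],[0,[0,0,0],[0,0,0]],[0,[0,0,0],[0,0,0]],[0,[0,0,0],[0,0,0]],[0,[0,0,0],[0,0,0]]]'

```text
time: 22.75
eef_pos: [0.5344, -0.261, 0.3405]
tcp_rot: [0.786, 0.619, 0.0, 0.0]
contact_force: [0.2, -0.3, -1.3]
opening: 0.582
finger_force: 53.5
```

Run:
```python
from h import *
np.set_printoptions(precision=4,suppress=True)
s=get_state();cv2.imwrite("pics/w3.png",read_camera("wrist")[:,:,::-1])
print(s['eef_pos'],s['tcp_rot'],s['time'],s['qpos'])
import pickle;pickle.dump(s,open("w3.pkl","wb"))
```

```text
[ 0.5344 -0.261   0.3405] [0.7856 0.6188 0.     0.0002] 22.75 [-0.6248  0.047   1.651  -0.      1.4433 -0.3884]
```

View pics/w3.png

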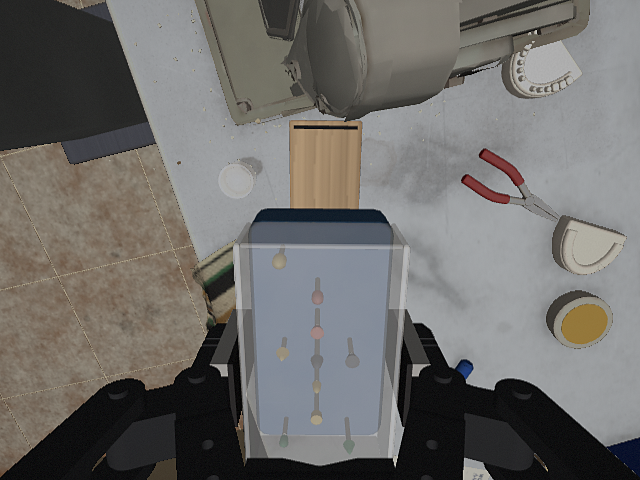

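The board's far edge runs (290,121)–(361,122) and its sides run down to (292,208)/(360,208), parallel to the held block. The dish is at (237,180).

Run:
```python
from h import *
import pickle
np.set_printoptions(precision=4,suppress=True)
s=pickle.load(open("w3.pkl","rb"))
p=wrist([(290,121),(361,122),(292,208),(360,208)],.008,s);print(p)
u=p[:2].mean(0)-p[2:].mean(0);e=p[1]-p[0];print("width",np.linalg.norm(e),"yaw",np.degrees([np.arctan2(-u[0],u[1]),np.arctan2(e[1],e[0])]))
u=np.array([-e[1],e[0],0])/np.linalg.norm(e)
c=p[:2].mean(0)-.06*u;print("centre",c)
Rt=R.from_quat(s['tcp_rot']).as_matrix();print("tool y",np.degrees(np.arctan2(Rt[1,1],Rt[0,1])),"d",Rt.T@(c+[0,0,.0212-.008]-s['eef_pos']))
print("dish",wrist([(237,180)],.027,s))
```

```text
[[ 0.5177 -0.1929  0.008 ]
 [ 0.5927 -0.212   0.008 ]
 [ 0.4951 -0.2876  0.008 ]
 [ 0.572  -0.306   0.008 ]]
width 0.0774270151216004 yaw [-12.9272 -14.2994]
centre [ 0.5404 -0.2606  0.008 ]
tool y -13.5455712624387 d [0.0019 0.0056 0.3193]
dish [[ 0.4469 -0.2389  0.027 ]]
```

The board centre agrees with the top view within 3 mm. The machine's bulge overhangs near the board's far corner, so I'll estimate its height and position before descending.

Run:
```python
from h import *
import pickle
np.set_printoptions(precision=4,suppress=True)
s=pickle.load(open("w3.pkl","rb"))
for z in (.05,.1,.15,.2,.25):
    print(z,"top rim",fixed("top",[(449,200),(445,222),(422,245)],z)[:,:2].ravel(),"wrist rim",wrist([(320,110),(348,120),(455,70)],z,s)[:,:2].ravel())
im=cv2.imread("pics/top0.png")[100:290,295:495];sc=cv2.imread("pics/scene0.png")[170:400,280:480]
cv2.imwrite("pics/m.png",np.hstack([cv2.resize(im,(400,380)),cv2.resize(sc,(330,380))]))
```

```text
0.05 top rim [ 0.6346 -0.2301  0.5806 -0.2184  0.5247 -0.1624] wrist rim [ 0.5523 -0.1888  0.5771 -0.2045  0.6866 -0.1835]
0.1 top rim [ 0.6206 -0.2157  0.5692 -0.2046  0.516  -0.1513] wrist rim [ 0.5524 -0.188   0.5744 -0.2019  0.6712 -0.1833]
0.15 top rim [ 0.6067 -0.2014  0.5579 -0.1908  0.5074 -0.1402] wrist rim [ 0.5526 -0.1872  0.5717 -0.1993  0.6559 -0.1832]
0.2 top rim [ 0.5927 -0.187   0.5465 -0.1769  0.4987 -0.129 ] wrist rim [ 0.5527 -0.1865  0.5689 -0.1967  0.6405 -0.183 ]
0.25 top rim [ 0.5788 -0.1726  0.5352 -0.1631  0.4901 -0.1179] wrist rim [ 0.5529 -0.1857  0.5662 -0.1941  0.6251 -0.1828]
```

View pics/m.png

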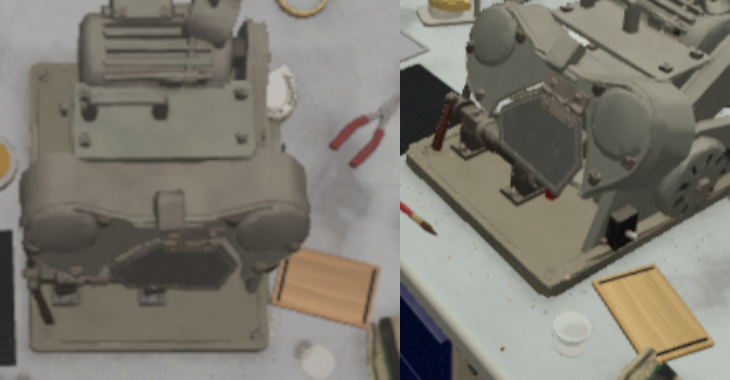

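The bulge reaches about y=-0.20 at x≥0.56 and z 0.1–0.2, so the gripper body clears it by about 3 cm. I'll descend in watched steps.

Emit:
move_arm --moves '[[0,[0.001,0.005,0.02],[0,0,0]],[0,[0,0,0.03],[0,0,0]],[0,[0,0,0.03],[0,0,0]],[0,[0,0,0.03],[0,0,0]],[0,[0,0,0.03],[0,0,0]],[0,[0,0,0.02],[0,0,0]],[0,[0,0,0.02],[0,0,0]],[0,[0,0,0.02],[0,0,0]],[0,[0,0,0],[0,0,0]],[0,[0,0,0],[0,0,0]]]'

```text
time: 23.63
eef_pos: [0.5388, -0.2609, 0.1393]
tcp_rot: [0.786, 0.619, -0.0, -0.001]
contact_force: [0.5, -0.3, -1.0]
opening: 0.584
finger_force: 53.6
```

Emit:
move_arm --moves '[[0,[0,0,0.008],[0,0,0]],[0,[0,0,0.008],[0,0,0]],[0,[0,0,0.008],[0,0,0]],[0,[0,0,0.008],[0,0,0]],[0,[0,0,0.008],[0,0,0]],[0,[0,0,0.008],[0,0,0]],[0,[0,0,0.008],[0,0,0]],[0,[0,0,0.008],[0,0,0]],[0,[0,0,0],[0,0,0]],[0,[0,0,0],[0,0,0]]]'

```text
time: 24.47
eef_pos: [0.539, -0.261, 0.0754]
tcp_rot: [0.786, 0.619, -0.0, -0.001]
contact_force: [-0.6, 0.0, -0.8]
opening: 0.583
finger_force: 53.6
```

Emit:
move_arm --moves '[[0,[0,0,0.008],[0,0,0]],[0,[0,0,0.008],[0,0,0]],[0,[0,0,0.008],[0,0,0]],[0,[0,0,0.008],[0,0,0]],[0,[0,0,0.007],[0,0,0]],[0,[0,0,0.005],[0,0,0]],[0,[0,0,0.004],[0,0,0]],[0,[0,0,0],[0,0,0]],[0,[0,0,0],[0,0,0]],[0,[0,0,0],[0,0,0]]]'

```text
time: 25.3
eef_pos: [0.5398, -0.2616, 0.0287]
tcp_rot: [0.786, 0.619, 0.0, 0.0]
contact_force: [0.2, 0.3, -1.0]
opening: 0.587
finger_force: 53.6
```

Emit:
move_arm --moves '[[0,[0,0,0.002],[0,0,0]],[0,[0,0,0.002],[0,0,0]],[0,[0,0,0.001],[0,0,0]],[0,[0,0,0],[0,0,0]],[0,[0,0,0],[0,0,0]],[0,[0,0,0],[0,0,0]],[0,[0,0,0],[0,0,0]],[0,[0,0,0],[0,0,0]],[0,[0,0,0],[0,0,0]],[0,[0,0,0],[0,0,0]]]'

```text
time: 26.13
eef_pos: [0.5395, -0.2614, 0.0234]
tcp_rot: [0.786, 0.619, 0.0, 0.0]
contact_force: [-0.3, 0.4, -2.1]
opening: 0.578
finger_force: 53.6
```

Emit:
move_arm --moves '[[0,[0,0,0.0015],[0,0,0]],[0,[0,0,0.0015],[0,0,0]],[0,[0,0,0],[0,0,0]],[0,[0,0,0],[0,0,0]],[0,[0,0,0],[0,0,0]],[0,[0,0,0],[0,0,0]],[0,[0,0,0],[0,0,0]],[0,[0,0,0],[0,0,0]],[0,[0,0,0],[0,0,0]],[0,[0,0,0],[0,0,0]]]'

```text
time: 26.97
eef_pos: [0.5398, -0.2616, 0.0213]
tcp_rot: [0.786, 0.619, 0.0, 0.0]
contact_force: [-2.8, 1.4, 5.7]
opening: 0.582
finger_force: 54.4
```

Contact with the board. Release and retreat upward.

Emit:
move_arm --moves '[[0.8,[0,0,0],[0,0,0]],[0.8,[0,0,0],[0,0,0]],[0.8,[0,0,0],[0,0,0]],[0.8,[0,0,-0.01],[0,0,0]],[0.8,[0,0,-0.02],[0,0,0]],[0.8,[0,0,-0.03],[0,0,0]],[0.8,[0,0,-0.03],[0,0,0]],[0.8,[0,0,-0.04],[0,0,0]],[0.8,[0,0,-0.04],[0,0,0]],[0.8,[0,0,-0.04],[0,0,0]]]'

```text
time: 27.8
eef_pos: [0.5391, -0.2611, 0.2327]
tcp_rot: [0.786, 0.619, 0.0, 0.0]
contact_force: [0.6, -0.4, -0.8]
opening: 0.798
finger_force: 0.0
```

Emit:
move_arm --moves '[[0.9,[0,0,-0.04],[0,0,0]],[0.9,[0,0,-0.04],[0,0,0]],[0.9,[0,0,-0.03],[0,0,0]],[0.9,[0,0,0],[0,0,0]],[0.9,[0,0,0],[0,0,0]],[0.9,[0,0,0],[0,0,0]],[0.9,[0,0,0],[0,0,0]],[0.9,[0,0,0],[0,0,0]],[0.9,[0,0,0],[0,0,0]],[0.9,[0,0,0],[0,0,0]]]'

```text
time: 28.63
eef_pos: [0.5392, -0.2612, 0.339]
tcp_rot: [0.786, 0.619, -0.0, -0.001]
contact_force: [-0.4, -0.0, -0.6]
opening: 0.897
finger_force: 0.0
```

Run:
```python
from h import *
s=get_state();cv2.imwrite("pics/w4.png",read_camera("wrist")[:,:,::-1])
print(s['eef_pos'],s['tcp_rot'],s['time'])
import pickle;pickle.dump(s,open("w4.pkl","wb"))
```

```text
[ 0.53922377 -0.26115262  0.33896115] [ 7.85736840e-01  6.18559867e-01 -3.04688699e-04 -1.10281153e-03] 28.6333
```

View pics/w4.png

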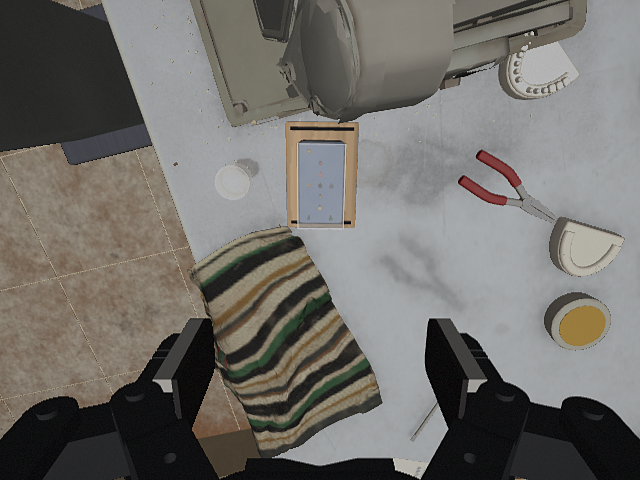

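The block lies square on the board: board corners (287,122), (357,123), (355,228) and (287,226), block about (299–345, 145–229). The dish at (233,182) looks undisturbed. I'll check numerically and plan the return.

Run:
```python
from h import *
import pickle
np.set_printoptions(precision=4,suppress=True)
s=pickle.load(open("w4.pkl","rb"))
b=wrist([(287,122),(357,123),(355,228),(287,226)],.008,s);k=wrist([(300,146),(345,146),(344,229),(298,229)],.053,s)
print(b,b.mean(0),k,k.mean(0));d=(k-b).mean(0);y=b[0]-b[3];y/=np.linalg.norm(y);print("off along y",d@y,"x",d[0]*y[1]-d[1]*y[0],np.linalg.norm(k[0]-k[3]))
```

```text
[[ 0.5185 -0.1927  0.008 ]
 [ 0.5923 -0.2116  0.008 ]
 [ 0.5654 -0.3275  0.008 ]
 [ 0.4881 -0.3064  0.008 ]] [ 0.5411 -0.2596  0.008 ] [[ 0.529  -0.2171  0.053 ]
 [ 0.5728 -0.2277  0.053 ]
 [ 0.5531 -0.3121  0.053 ]
 [ 0.5054 -0.3006  0.053 ]] [ 0.5401 -0.2644  0.053 ]
off along y -0.0049085552806173915 x 0.0002825559658783354 0.08675911142785298
```

The block is within 5 mm of the middle. Now back to the mat for the jar.

Emit:
move_arm --moves '[[0.9,[0,0,0],[0,0,-0.1154]],[0.9,[0,0,0],[0,0,-0.1154]],[0.9,[0,0,0],[0,0,-0.1154]],[0.9,[0,0,0],[0,0,-0.1154]],[0.9,[0,0,0],[0,0,-0.1154]],[0.9,[0,0,0],[0,0,-0.1154]],[0.9,[0,0,0],[0,0,-0.1154]],[0.9,[0,0,0],[0,0,-0.1154]],[0.9,[0,0,0],[0,0,-0.1154]],[0.9,[0,0,0],[0,0,-0.1154]]]' --grip_force 40

```text
time: 29.52
eef_pos: [0.5394, -0.2613, 0.34]
tcp_rot: [0.318, 0.948, 0.0, -0.0]
contact_force: [0.4, 0.7, -0.7]
opening: 0.901
finger_force: 0.0
```

Emit:
move_arm --moves '[[0.9,[0,0,0],[0,0,-0.1154]],[0.9,[0,0,0],[0,0,-0.1154]],[0.9,[0,0,0],[0,0,-0.1154]],[0.9,[0,0,0],[0,0,-0.1154]],[0.9,[0,0,0],[0,0,-0.1154]],[0.9,[0,0,0],[0,0,-0.1154]],[0.9,[0.0092,0.0334,0],[0,0,0]],[0.9,[0.0092,0.0334,0],[0,0,0]],[0.9,[0.0092,0.0334,0],[0,0,0]],[0.9,[0.0092,0.0334,0],[0,0,0]]]'

```text
time: 30.35
eef_pos: [0.4969, -0.1281, 0.3399]
tcp_rot: [-0.019, 1.0, 0.0, -0.0]
contact_force: [1.1, -0.4, 1.0]
opening: 0.893
finger_force: 0.0
```

Emit:
move_arm --moves '[[0.9,[0.0092,0.0334,0],[0,0,0]],[0.9,[0.0092,0.0334,0],[0,0,0]],[0.9,[0.0092,0.0334,0],[0,0,0]],[0.9,[-0.0148,0.0322,0],[0,0,0]],[0.9,[-0.0148,0.0322,0],[0,0,0]],[0.9,[-0.0148,0.0322,0],[0,0,0]],[0.9,[-0.0148,0.0322,0],[0,0,0]],[0.9,[-0.0148,0.0322,0],[0,0,0]],[0.9,[-0.0148,0.0322,0],[0,0,0]],[0.9,[-0.0148,0.0322,0],[0,0,0]]]'

```text
time: 31.18
eef_pos: [0.5613, 0.2009, 0.3401]
tcp_rot: [-0.019, 1.0, -0.0, -0.0]
contact_force: [1.1, -1.3, 0.9]
opening: 0.9
finger_force: 0.0
```

Emit:
move_arm --moves '[[0.9,[-0.0148,0.0322,0],[0,0,0]],[0.9,[0,0,0],[0,0,0]],[0.9,[0,0,0.04],[0,0,0]],[0.9,[0,0,0.04],[0,0,0]],[0.9,[0,0,0],[0,0,0]],[0.9,[0,0,0],[0,0,0]],[0.9,[0,0,0],[0,0,0]],[0.9,[0,0,0],[0,0,0]],[0.9,[0,0,0],[0,0,0]],[0.9,[0,0,0],[0,0,0]]]'

```text
time: 32.02
eef_pos: [0.5756, 0.2318, 0.2633]
tcp_rot: [-0.019, 1.0, 0.0, 0.002]
contact_force: [-0.7, 0.3, 0.2]
opening: 0.902
finger_force: 0.0
```

Emit:
move_arm --moves '[[0.9,[0.001,0,0.04],[0,0,0]],[0.9,[0,0,0.04],[0,0,0]],[0.9,[0,0,0.04],[0,0,0]],[0.9,[0,0,0.04],[0,0,0]],[0.9,[0,0,0.03],[0,0,0]],[0.9,[0,0,0.02],[0,0,0]],[0.9,[0,0,0.014],[0,0,0]],[0.9,[0,0,0],[0,0,0]],[0.9,[0,0,0],[0,0,0]],[0.9,[0,0,0],[0,0,0]]]'

```text
time: 32.85
eef_pos: [0.5754, 0.2321, 0.0388]
tcp_rot: [-0.019, 1.0, 0.0, 0.002]
contact_force: [0.0, 0.7, 0.7]
opening: 0.902
finger_force: 0.0
```

Emit:
move_arm --moves '[[0,[0,0,0],[0,0,0]],[0,[0,0,0],[0,0,0]],[0,[0,0,0],[0,0,0]],[0,[0,0,0],[0,0,0]],[0,[0,0,0],[0,0,0]],[0,[0,0,0],[0,0,0]],[0,[0,0,0],[0,0,0]],[0,[0,0,0],[0,0,0]],[0,[0,0,0],[0,0,0]],[0,[0,0,0],[0,0,0]]]'

```text
time: 33.68
eef_pos: [0.5751, 0.2318, 0.0387]
tcp_rot: [-0.019, 1.0, 0.0, 0.002]
contact_force: [-0.2, -1.8, 6.1]
opening: 0.604
finger_force: 41.2
```

Emit:
move_arm --moves '[[0,[0,0,-0.03],[0,0,0]],[0,[0,0,-0.03],[0,0,0]],[0,[-0.003,0.0285,0],[0,0,0]],[0,[-0.003,0.0285,0],[0,0,0]],[0,[-0.003,0.0285,0],[0,0,0]],[0,[-0.003,0.0285,0],[0,0,0]],[0,[-0.003,0.0285,0],[0,0,0]],[0,[-0.003,0.0285,0],[0,0,0]],[0,[0,0,0],[0,0,0]],[0,[0,0,0],[0,0,0]]]'

```text
time: 34.52
eef_pos: [0.584, 0.4046, 0.0955]
tcp_rot: [-0.021, 1.0, -0.0, -0.0]
contact_force: [0.9, 0.3, -2.0]
opening: 0.603
finger_force: 42.7
```

Emit:
move_arm --moves '[[0,[0,0,0.02],[0,0,0]],[0,[0,0,0.02],[0,0,0]],[0,[0,0,0.01],[0,0,0]],[0,[0,0,0.005],[0,0,0]],[0,[0,0,0.004],[0,0,0]],[0,[0,0,0],[0,0,0]],[0,[0,0,0],[0,0,0]],[0,[0,0,0],[0,0,0]],[0,[0,0,0],[0,0,0]],[0,[0,0,0],[0,0,0]]]'

```text
time: 35.35
eef_pos: [0.5856, 0.4027, 0.0388]
tcp_rot: [-0.019, 1.0, -0.0, 0.001]
contact_force: [-1.5, -4.2, 5.2]
opening: 0.601
finger_force: 43.4
```

Emit:
move_arm --moves '[[0.9,[0,0,0],[0,0,0]],[0.9,[0,0,0],[0,0,0]],[0.9,[0,0,0],[0,0,0]],[0.9,[0,0,-0.02],[0,0,0]],[0.9,[0,0,-0.04],[0,0,0]],[0.9,[0,0,-0.04],[0,0,0]],[0.9,[0,0,-0.04],[0,0,0]],[0.9,[0,0,-0.04],[0,0,0]],[0.9,[0,0,-0.03],[0,0,0]],[0.9,[0,0,0],[0,0,0]]]'

```text
time: 36.18
eef_pos: [0.5881, 0.4055, 0.258]
tcp_rot: [-0.02, 1.0, 0.004, 0.007]
contact_force: [1.3, 0.8, 1.4]
opening: 0.897
finger_force: 0.0
```

Emit:
move_arm --moves '[[0.9,[0.027,-0.0251,0],[0,0,0]],[0.9,[0.027,-0.0251,0],[0,0,0]],[0.9,[0.027,-0.0251,0],[0,0,0]],[0.9,[0.027,-0.0251,0],[0,0,0]],[0.9,[0.027,-0.0251,0],[0,0,0]],[0.9,[0,0,0],[0,0,0]],[0.9,[0,0,0],[0,0,0]],[0.9,[0,0,0],[0,0,0]],[0.9,[0,0,0],[0,0,0]],[0.9,[0,0,0],[0,0,0]]]'

```text
time: 37.02
eef_pos: [0.4559, 0.2735, 0.2477]
tcp_rot: [-0.02, 1.0, 0.0, 0.0]
contact_force: [0.4, 0.0, -0.1]
opening: 0.902
finger_force: 0.0
```

Emit:
move_arm --moves '[[0.9,[0,-0.001,0.03],[0,0,0]],[0.9,[0,0,0.03],[0,0,0]],[0.9,[0,0,0.03],[0,0,0]],[0.9,[0,0,0.02],[0,0,0]],[0.9,[0,0,0.016],[0,0,0]],[0.9,[0,0,0],[0,0,0]],[0.9,[0,0,0],[0,0,0]],[0.9,[0,0,0],[0,0,0]],[0.9,[0,0,0],[0,0,0]],[0.9,[0,0,0],[0,0,0]]]'

```text
time: 37.85
eef_pos: [0.456, 0.2722, 0.123]
tcp_rot: [-0.019, 1.0, 0.001, 0.002]
contact_force: [-0.1, 0.2, 0.2]
opening: 0.903
finger_force: 0.0
```

Emit:
move_arm --moves '[[0,[0,0,0],[0,0,0]],[0,[0,0,0],[0,0,0]],[0,[0,0,0],[0,0,0]],[0,[0,0,0],[0,0,0]],[0,[0,0,0],[0,0,0]],[0,[0,0,0],[0,0,0]],[0,[0,0,0],[0,0,0]],[0,[0,0,0],[0,0,0]],[0,[0,0,0],[0,0,0]],[0,[0,0,0],[0,0,0]]]'

```text
time: 38.68
eef_pos: [0.4556, 0.2721, 0.1224]
tcp_rot: [-0.019, 1.0, 0.0, 0.001]
contact_force: [0.1, 0.8, 5.6]
opening: 0.598
finger_force: 42.3
```

Emit:
move_arm --moves '[[0,[0,0,-0.03],[0,0,0]],[0,[0,0,-0.03],[0,0,0]],[0,[-0.002,0.0275,0],[0,0,0]],[0,[-0.002,0.0275,0],[0,0,0]],[0,[-0.002,0.0275,0],[0,0,0]],[0,[-0.002,0.0275,0],[0,0,0]],[0,[-0.002,0.0275,0],[0,0,0]],[0,[-0.002,0.0275,0],[0,0,0]],[0,[0,0,0],[0,0,0]],[0,[0,0,0],[0,0,0]]]'

```text
time: 39.52
eef_pos: [0.4592, 0.4373, 0.1791]
tcp_rot: [-0.02, 1.0, -0.001, -0.002]
contact_force: [-0.6, -0.6, -3.4]
opening: 0.599
finger_force: 43.4
```

Emit:
move_arm --moves '[[0,[0,0,0.02],[0,0,0]],[0,[0,0,0.02],[0,0,0]],[0,[0,0,0.01],[0,0,0]],[0,[0,0,0.005],[0,0,0]],[0,[0,0,0.004],[0,0,0]],[0,[0,0,0],[0,0,0]],[0,[0,0,0],[0,0,0]],[0,[0,0,0],[0,0,0]],[0,[0,0,0],[0,0,0]],[0,[0,0,0],[0,0,0]]]'

```text
time: 40.35
eef_pos: [0.4606, 0.4371, 0.1226]
tcp_rot: [-0.019, 1.0, 0.0, 0.0]
contact_force: [-0.3, -0.3, -2.3]
opening: 0.602
finger_force: 43.4
```

Emit:
move_arm --moves '[[0,[0,0,0.001],[0,0,0]],[0,[0,0,0],[0,0,0]],[0,[0,0,0],[0,0,0]],[0.85,[0,0,0],[0,0,0]],[0.85,[0,0,0],[0,0,0]],[0.85,[0,0,0],[0,0,0]],[0.85,[0,0,-0.02],[0,0,0]],[0.85,[0,0,-0.04],[0,0,0]],[0.85,[0,0,-0.04],[0,0,0]],[0.85,[0,0,-0.031],[0,0,0]]]'

```text
time: 41.18
eef_pos: [0.4608, 0.4374, 0.2552]
tcp_rot: [-0.019, 1.0, 0.001, 0.001]
contact_force: [0.5, 0.0, 0.6]
opening: 0.846
finger_force: 0.0
```

Emit:
move_arm --moves '[[0.85,[0,0,0],[0,0,0]],[0.85,[0.0015,-0.0371,0],[0,0,0]],[0.85,[0.0015,-0.0371,0],[0,0,0]],[0.85,[0.0015,-0.0371,0],[0,0,0]],[0.85,[0.0015,-0.0371,0],[0,0,0]],[0.85,[0.0015,-0.0371,0],[0,0,0]],[0.85,[0.0015,-0.0371,0],[0,0,0]],[0.85,[0.0015,-0.0371,0],[0,0,0]],[0.85,[0,0,0],[0,0,0]],[0.85,[0,0,0],[0,0,0]]]'

```text
time: 42.02
eef_pos: [0.4601, 0.1756, 0.2522]
tcp_rot: [-0.017, 1.0, 0.0, 0.0]
contact_force: [0.3, 0.2, 0.1]
opening: 0.852
finger_force: 0.0
```

Emit:
move_arm --moves '[[0.85,[0,0.001,0.04],[0,0,0]],[0.85,[0,0,0.04],[0,0,0]],[0.85,[0,0,0.04],[0,0,0]],[0.85,[0,0,0.04],[0,0,0]],[0.85,[0,0,0.02],[0,0,0]],[0.85,[0,0,0.019],[0,0,0]],[0.85,[0,0,0],[0,0,0]],[0.85,[0,0,0],[0,0,0]],[0.85,[0,0,0],[0,0,0]],[0.85,[0,0,0],[0,0,0]]]'

```text
time: 42.85
eef_pos: [0.4615, 0.1788, 0.0552]
tcp_rot: [-0.02, 1.0, 0.0, 0.002]
contact_force: [-0.2, -0.5, -0.0]
opening: 0.851
finger_force: 0.0
```

Emit:
move_arm --moves '[[0,[0,0,0],[0,0,0]],[0,[0,0,0],[0,0,0]],[0,[0,0,0],[0,0,0]],[0,[0,0,0],[0,0,0]],[0,[0,0,0],[0,0,0]],[0,[0,0,0],[0,0,0]],[0,[0,0,0],[0,0,0]],[0,[0,0,0],[0,0,0]],[0,[0,0,0],[0,0,0]],[0,[0,0,0],[0,0,0]]]'

```text
time: 43.68
eef_pos: [0.4612, 0.1782, 0.0549]
tcp_rot: [-0.019, 1.0, 0.0, 0.001]
contact_force: [0.1, 0.3, 6.4]
opening: 0.591
finger_force: 41.0
```

Emit:
move_arm --moves '[[0,[0,0,-0.03],[0,0,0]],[0,[0,0,-0.03],[0,0,0]],[0,[-0.0022,0.0279,0],[0,0,0]],[0,[-0.0022,0.0279,0],[0,0,0]],[0,[-0.0022,0.0279,0],[0,0,0]],[0,[-0.0022,0.0279,0],[0,0,0]],[0,[-0.0022,0.0279,0],[0,0,0]],[0,[-0.0022,0.0279,0],[0,0,0]],[0,[0,0,0],[0,0,0]],[0,[0,0,0],[0,0,0]]]'

```text
time: 44.52
eef_pos: [0.4659, 0.3467, 0.1126]
tcp_rot: [-0.02, 1.0, -0.0, -0.001]
contact_force: [0.0, -0.1, -2.0]
opening: 0.584
finger_force: 42.9
```

Emit:
move_arm --moves '[[0,[0,0,0.02],[0,0,0]],[0,[0,0,0.02],[0,0,0]],[0,[0,0,0.01],[0,0,0]],[0,[0,0,0.005],[0,0,0]],[0,[0,0,0.005],[0,0,0]],[0,[0,0,0],[0,0,0]],[0,[0,0,0],[0,0,0]],[0,[0,0,0],[0,0,0]],[0,[0,0,0],[0,0,0]],[0,[0,0,0],[0,0,0]]]'

```text
time: 45.35
eef_pos: [0.4676, 0.3456, 0.0549]
tcp_rot: [-0.019, 1.0, -0.0, 0.001]
contact_force: [-1.0, -3.0, 6.0]
opening: 0.589
finger_force: 42.6
```

Now release, rise, and go back to the earlier viewing pose to compare.

Emit:
move_arm --moves '[[0.85,[0,0,0],[0,0,0]],[0.85,[0,0,0],[0,0,0]],[0.85,[0,0,0],[0,0,0]],[0.85,[0,0,-0.02],[0,0,0]],[0.85,[0,0,-0.04],[0,0,0]],[0.85,[0,0,-0.04],[0,0,0]],[0.85,[0,0,-0.04],[0,0,0]],[0.85,[0,0,-0.04],[0,0,0]],[0.85,[0,0,-0.02],[0,0,0]],[0.85,[0,0,0],[0,0,0]]]'

```text
time: 46.18
eef_pos: [0.4695, 0.3477, 0.261]
tcp_rot: [-0.019, 1.0, 0.003, 0.006]
contact_force: [0.2, -0.4, 0.6]
opening: 0.843
finger_force: 0.0
```

Emit:
move_arm --moves '[[1,[-0.003,0.032,0],[0,0,0]],[1,[-0.003,0.032,0],[0,0,0]],[1,[0,0,0],[0,0,0]],[1,[0,0,0],[0,0,0]],[1,[0,0,0],[0,0,0]],[1,[0,0,0],[0,0,0]],[1,[0,0,0],[0,0,0]],[1,[0,0,0],[0,0,0]],[1,[0,0,0],[0,0,0]],[1,[0,0,0],[0,0,0]]]'

```text
time: 47.02
eef_pos: [0.4703, 0.4097, 0.2535]
tcp_rot: [-0.019, 1.0, 0.0, 0.0]
contact_force: [0.6, 0.2, -0.4]
opening: 0.996
finger_force: 0.0
```

Run:
```python
from h import *
s=get_state();cv2.imwrite("pics/w5.png",read_camera("wrist")[:,:,::-1])
print(s['eef_pos'],s['tcp_rot'],s['time'])
import pickle;pickle.dump(s,open("w5.pkl","wb"))
```

```text
[0.47034985 0.40971134 0.25349553] [-1.89949400e-02  9.99819571e-01  7.48780717e-05  1.13640371e-04] 47.0167
```

View pics/w5.png

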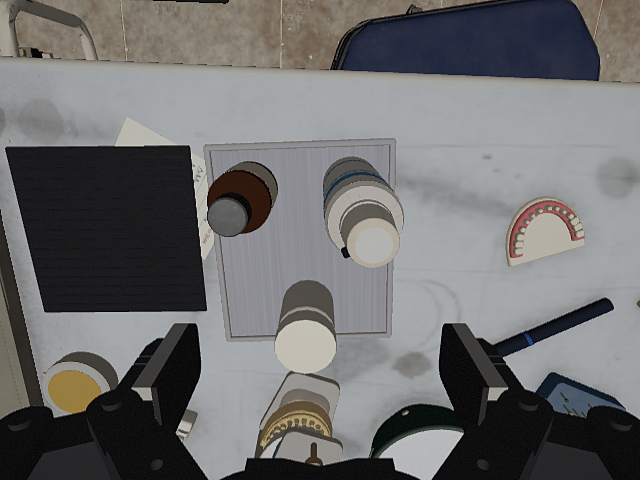

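All three are back and upright: bottle cap (228,215), spray cap (373,244) and jar lid (306,346). That is within 2 px (about 1 mm) of the first wrist view, and the gripper is clear of everything.

```bash
python3 -c "
from plant import *
print(sign_off())"
```

```text
the job is handed in; nothing more can be done
None
```

The job is handed in: the bur block is on the middle of the board (measured about 5 mm off centre), the bottle, can and jar are back upright on their spots to within about 1 mm in the wrist view, and the glass dish was not touched; the hand-in returned no verdict.

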